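# Flip the round job marker on the silversmith's bench

### The job

The ring job is finished: press and push the round flag of its job marker over its hinge, all the way to the other side, until it lies flat with its crossed-bars face up. Leave its stand on the bench where it is, do not pick anything up, and leave the other two markers and all the tools as they are.

Things in the scene. Friction and masses are not known exactly. Their poses are not given: they have to be found in the camera images.
- round_stand: loose steel stand, 0.9 kg, of the round marker: base plate 100 x 120 x 12 mm (x, y, z) with two cheeks (6 x 16 mm, 78 mm high, 36 mm apart inside) carrying the hinge. Origin: centre of underside; x along the hinge axis, y level, towards the side where the flag lies at joint value 0 (at no yaw: robot's left), z up. Yawed up to 0.7 rad either way.
- round_hinge (a point): mid-point of the round marker's hinge axis, 70 mm above the bench; axes as its stand's. The hinge is stiff (0.045 Nm): the flag stays at any angle it is left at. Opposite the flag, in line with it, a tail 24 mm wide and 6 mm thick sticks out 52 mm from the axis: pressed down, it raises the flag. Under flag and tail is only the base plate.
- round_flag (a joint): angle (rad) of the round marker's flag, a wooden paddle 6 mm thick, a disc of 70 mm diameter; outer end 90 mm from the axis, mid-plane through the axis. 0: level on the stand's +y side, ring emblem up; 1.57: straight up; 3.14: fully over, level on the -y side, crossed bars up. End stops at 0 and 3.14. Starts near 0 (up to 0.3).
- square_stand: loose steel stand, 0.9 kg, of the square marker: base plate 100 x 120 x 12 mm (x, y, z) with two cheeks (6 x 16 mm, 78 mm high, 36 mm apart inside) carrying the hinge. Origin: centre of underside; x along the hinge axis, y level, towards the side where the flag lies at joint value 0 (at no yaw: robot's left), z up. Yawed up to 0.7 rad either way.
- square_hinge (a point): mid-point of the square marker's hinge axis, 70 mm above the bench; axes as its stand's. The hinge is stiff (0.045 Nm): the flag stays at any angle it is left at. Opposite the flag, in line with it, a tail 24 mm wide and 6 mm thick sticks out 52 mm from the axis: pressed down, it raises the flag. Under flag and tail is only the base plate.
- square_flag (a joint): angle (rad) of the square marker's flag, a wooden paddle 6 mm thick, a 66 mm square; outer end 90 mm from the axis, mid-plane through the axis. 0: level on the stand's +y side, ring emblem up; 1.57: straight up; 3.14: fully over, level on the -y side, crossed bars up. End stops at 0 and 3.14. Starts near 0; leave it.
- diamond_stand: loose steel stand, 0.9 kg, of the diamond marker: base plate 100 x 120 x 12 mm (x, y, z) with two cheeks (6 x 16 mm, 78 mm high, 36 mm apart inside) carrying the hinge. Origin: centre of underside; x along the hinge axis, y level, towards the side where the flag lies at joint value 0 (at no yaw: robot's left), z up. Yawed up to 0.7 rad either way.
- diamond_hinge (a point): mid-point of the diamond marker's hinge axis, 70 mm above the bench; axes as its stand's. The hinge is stiff (0.045 Nm): the flag stays at any angle it is left at. Opposite the flag, in line with it, a tail 24 mm wide and 6 mm thick sticks out 52 mm from the axis: pressed down, it raises the flag. Under flag and tail is only the base plate.
- diamond_flag (a joint): angle (rad) of the diamond marker's flag, a wooden paddle 6 mm thick, a 50 mm square with its neck at one corner; outer end 90 mm from the axis, mid-plane through the axis. 0: level on the stand's +y side, ring emblem up; 1.57: straight up; 3.14: fully over, level on the -y side, crossed bars up. End stops at 0 and 3.14. Starts near 3.14, already flipped; leave it.
- bench_block: bystander: loose steel bench block 65 x 65 x 28 mm; origin centre of underside
- ring: bystander: finger ring, 22 mm outside, 7 mm high, lying on the bench block; origin centre of underside
- doming_block: bystander: loose brass doming block 60 x 60 x 35 mm with four hollows; origin centre of underside
- polish_jar: bystander: small jar, 48 mm diameter, 45 mm high; origin centre of underside
- ring_dish: bystander: white ceramic dish, 68 mm diameter, 26 mm high; origin centre of underside
- hammer: bystander: wooden-handled hammer 250 mm long lying along its own x; origin on its underside
- mandrel: bystander: ring mandrel, about 240 mm long, 22 mm high, lying along its own x; origin on its underside
- pliers: bystander: pliers, about 130 mm long, 12 mm high, lying along their own x; origin on their underside

How it is judged:
By the outcome, as a careful person would: the job done as asked, in the order asked, and still so for the second after the job is handed in, with the robot touching nothing.
It also fails if it takes over 46 s, if anything falls off the work surface, if the arm or the gripper's body presses on something with over 40 N, if the wrist force passes 120 N, or if a joint passes its speed limit or range.

### The arm

A 6-joint arm with a two-finger parallel gripper is mounted at the origin on the work surface. World frame = base frame: x ahead of the robot, y to its left, z up, the work surface at z = 0. Lengths are in mm, angles in rad, forces in N, time in s.
With the tool pointing down it reaches from about 300 to 950 mm from the base axis. Payload 3.1 kg.
Tool frame: the origin (TCP) lies midway between the tips of the shut fingers; the grasp point (between the pads) lies 19 mm behind it; z points along the fingers, y is the line along which they close (so a half turn about z gives the same grasp; the last joint's range is limited). The gripper opens to 85 mm and grips with 20 to 120 N. Pads are 22 mm wide; open, the fingers measure 114 mm over their backs; the gripper's body (76 mm by 85 mm) begins 54 mm behind the grasp point. The pads swing forward as they close: fully open they stand 13 mm farther back than shut.
Start: joints at [1.106, 0.308, 1.634, -0, 1.2, -0.07], TCP at [240.415, 576.916, 231.272] pointing down, gripper open.
Joint ranges: [-3.06, 3.06], [-0.79, 1.96], [0.05, 2.63], [-1.19, 4.34], [0.05, 2.64], [-2.94, 2.94]. Speed limits (rad/s): [2.79, 2.79, 3.14, 3.14, 3.14, 3.14].

### API

Orientations are given as a unit quaternion [w, x, y, z].
In Python, from cell import observe, snapshot, order gives the robot as it stands.
- The arm moves only by the shell command python3 -m pendant 'ROWS' [OPENING] [FORCE]. ROWS is JSON, one flat list of numbers, 6 for each row, row after row: the shift along the tool's x, y, z normalised to -1 to 1, where 1 is 500 mm, then the turn, a rotation vector about the tool's x, y, z normalised to -1 to 1, where 1 is 10 degrees. A call has 1 to 20 rows; each row shifts and turns the commanded pose from where the row before left it, along the tool's axes as they then stand; what a row does not reach is not made up. A row lasts 1/8 s, in which the tool goes at most 62.5 mm and 10.7 degrees, less where a joint would pass 70% of its speed; a pose out of reach is approached as far as the arm can. A call with a number of a shift or a turn outside -1 to 1 is refused whole. A call with a gripper value outside its range is refused whole. OPENING is the opening, from 0 (shut) to 1 (fully open), set as the call begins (- or left out, the last holds). The fingers move at their own pace and stop on an object; FORCE is the grip in N (left out, the last holds). Time passes only in rows, so rows that do not move let the fingers close. It gives the time, the measured TCP pose, the force, the opening and the grip force at its end, in the units of the state.
- observe(): the state, without advancing time (a new reading comes with each control period).
- snapshot(name): name is "side" or "top"; returns a dict with "image" (400x640x3 uint8, red, green, blue), "depth" (400x640 float32, mm along the optical axis (not along the pixel's ray), 0 where there is no reading), "fx", "fy", "cx", "cy" (pixels), "origin" and "orientation" of the camera in the world. Camera axes: x right, y down, z forward; pixel columns grow to the right and rows downward; lengths in mm; the calibration is good to about 2 mm. A picture is of the moment at which its call begins.
- order.sign_off(): hands the job in; it is judged then, once.
The state is a dict: "t": time; "q": joint angles; "qvel": joint speeds; "joint_efforts": joint torques, N m; "position": TCP position; "ee_rot": TCP orientation; "wrist_force": force on the tool from outside, world axes, zero at the start; "ft_torque": the same for the moment, N m; "grip_width": finger opening in mm; "finger_force": force on a finger pad.
Only numpy, scipy, OpenCV 4.12 (cv2) and the standard library are available. Lean on these libraries where they do the work, as an engineer would, in place of code of your own. Each camera call takes 0.05 s, during which the arm holds its last target. There are 200 camera calls.

## Working session

There is one attempt and no reset: what is moved stays moved. The work goes in short steps, Python scripts to look and compute and a shell command to move; the robot and the scene stay as the last step left them, time stands still between calls to the robot, and variables do not carry over. Pictures are saved under pics/ and viewed, at most 10 in all, crops included, and the job is handed in when it is done.

```bash
mkdir -p pics; python3 - <<'E'
from cell import observe,snapshot
import cv2,numpy as np
print(observe())
for n in("top","side"):
    s=snapshot(n); cv2.imwrite(f"pics/{n}0.png",s["image"][:,:,::-1]); np.savez(f"{n}0.npz",**s)
    print({k:s[k] for k in s if k not in("image","depth")})
E
```

```text
{'t': 0.0, 'q': array([ 1.10632180e+00,  3.09023773e-01,  1.63520449e+00,  3.12006466e-05,
        1.19969307e+00, -6.97005250e-02]), 'qvel': array([-0.00047769, -0.00164419, -0.0017804 , -0.00037239,  0.00010075,
       -0.00080963]), 'joint_efforts': array([ 8.14174200e-04, -4.15255952e+01, -2.76663870e+01,  9.55650194e-06,
        1.01522720e-02, -7.47900600e-06]), 'position': array([240.01925505, 576.17674948, 230.02684563]), 'ee_rot': array([-3.21313033e-04,  1.96113175e-01,  9.80580576e-01, -1.11922142e-03]), 'wrist_force': array([ 0.20474316, -0.37733293,  0.64549854]), 'ft_torque': array([-0.01217363, -0.0209578 , -0.01384668]), 'finger_force': 0.0, 'grip_width': 85.34053556794866}
{'fx': 475.05711792403645, 'fy': 475.05711792403645, 'cx': 320.536550573799, 'cy': 198.9083755863409, 'origin': array([ 480.37457739,   -5.84692079, 1476.53737903]), 'orientation': array([-0.03404934,  0.71564327, -0.69706185,  0.02828654])}
{'fx': 481.98342634661554, 'fy': 481.98342634661554, 'cx': 315.8819131896187, 'cy': 198.47963926102565, 'origin': array([ 417.20093589, -756.94590435,  873.70836836]), 'orientation': array([-0.37734306,  0.91930144, -0.10271687,  0.04411721])}
```

View pics/top0.png

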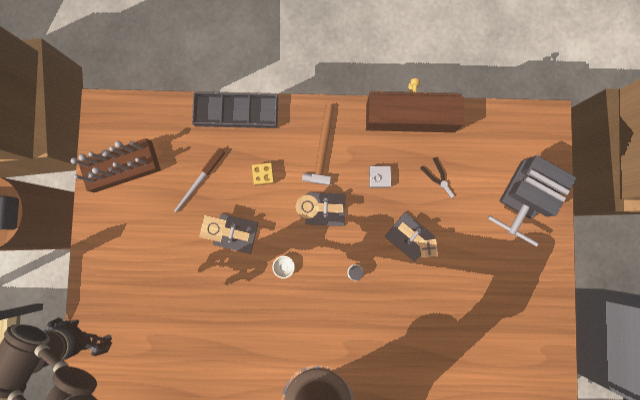

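View pics/side0.png

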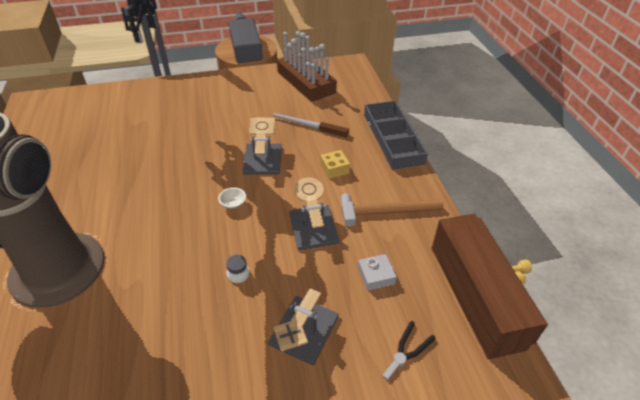

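The top view shows the round marker at about (320,208) with its flag to the left at (307,207). The hammer head is close behind it at (317,179). The square marker is at (229,232), and the diamond at (413,238) is already flipped. Next I'll measure the round marker from the depth data.

```bash
cat > h.py <<'E'
import numpy as np,cv2
from scipy.spatial.transform import Rotation as R
def cloud(s):
    v,u=np.mgrid[:400,:640]; d=s["depth"]
    c=np.stack([(u-s["cx"])/s["fx"]*d,(v-s["cy"])/s["fy"]*d,d],-1)
    q=s["orientation"]; P=c@R.from_quat(np.r_[q[1:],q[0]]).as_matrix().T+s["origin"]
    P[d<=0]=np.nan; return P
def near(P,c,r): return (np.hypot(P[...,0]-c[0],P[...,1]-c[1])<r)
E
python3 - <<'E'
from h import *
for n,(r,c) in(("top",(208,320)),("side",(222,314))):
    s=dict(np.load(n+"0.npz")); P=cloud(s); im=s["image"].astype(int)
    c0=P[r,c]; print(n,c0)
    if n=="top": C=c0
    m=near(P,C,120)
    z=P[...,2]
    dark=m&(im.max(-1)<95)&(z>5)&(z<25)
    p=P[dark]; print("plate",len(p),p[:,2].mean(),cv2.minAreaRect(p[:,:2].astype(np.float32)))
    hi=m&(z>45)
    wood=hi&(im[...,0]-im[...,2]>40); p=P[wood]; print("wood",len(p),p.min(0),p.max(0),p.mean(0))
    met=hi&~(im[...,0]-im[...,2]>40); p=P[met]; print("metal",len(p),p.mean(0),p.min(0),p.max(0))
    p=P[wood]; A=np.c_[p[:,:2],np.ones(len(p))]; k=np.linalg.lstsq(A,p[:,2],rcond=None)[0]; print("plane",k, (A@k-p[:,2]).std())
    print("bench",np.nanmedian(P[near(P,C,250)][:,2]))
    print("neigh z>20 within 200:",)
s=dict(np.load("top0.npz")); cv2.imwrite("pics/topc.png",cv2.resize(s["image"][150:290,190:450,::-1],None,fx=3,fy=3,interpolation=cv2.INTER_CUBIC))
E
```

```text
top [577.19595895   8.11777052  73.7897339 ]
plate 521 13.261380688079798 ((580.5325317382812, -6.866497039794922), (96.71116638183594, 117.30371856689453), 1.2594993114471436)
wood 572 [548.74071631 -57.48080662  62.96185507] [614.75579967  81.54330615  92.11224421] [581.33729385  25.92339078  79.05837264]
metal 107 [582.11051839   6.719646    78.26692358] [554.19454097 -18.16857135  59.19662712] [607.54916733  64.00840677  89.64986907]
plane [-9.89151106e-03  1.45010914e-01  8.10495023e+01] 3.012420066427752
bench 2.28711191061484
neigh z>20 within 200:
side [576.76097936 -50.67441903  65.64557496]
plate 1073 10.526853563536312 ((582.6787109375, -10.913311004638672), (123.75249481201172, 99.90740966796875), 89.4297103881836)
wood 820 [548.92361234 -63.48078717  45.87009148] [617.74473689  79.39670375  87.09546601] [582.92883933  18.99668044  75.54193003]
metal 149 [582.07548574 -13.78101219  68.65187688] [555.86008709 -61.49311073  45.38379892] [609.502848    46.65460036  79.05332823]
plane [-1.18473987e-03  1.47287732e-01  7.34345711e+01] 2.4055073982453203
bench -0.6924130903186096
neigh z>20 within 200:
```

View pics/topc.png

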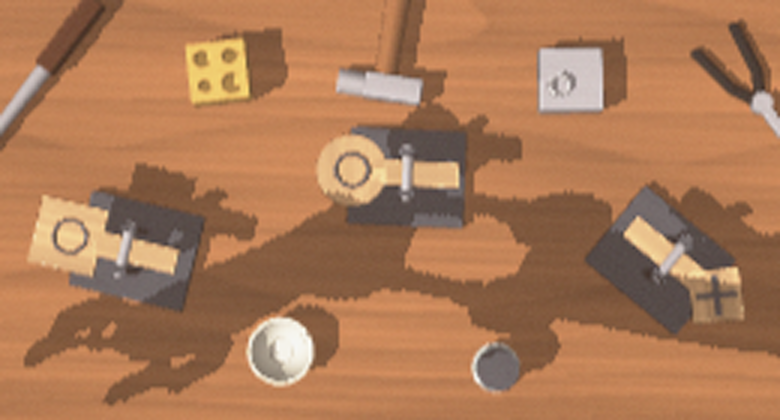

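The round stand is centred near (582, −9) with yaw about 0, and its flag is at about 0.15 rad. The plan has two steps:
1. With the fingers shut, press the tail down to raise the flag.
2. Push the flag over from the +y side.

I'll turn the tool square and travel first.

```bash
python3 -m pendant '[0,0,0,0,0,-0.75, 0,0,0,0,0,-0.75, 0,0,0,0,0,-0.76, -0.049,-0.09,0,0,0,0, -0.049,-0.09,0,0,0,0, -0.049,-0.09,0,0,0,0, -0.049,-0.09,0,0,0,0, -0.049,-0.09,0,0,0,0, -0.049,-0.09,0,0,0,0, -0.049,-0.09,0,0,0,0, -0.049,-0.09,0,0,0,0, -0.049,-0.09,0,0,0,0, -0.049,-0.09,0,0,0,0, -0.049,-0.09,0,0,0,0, -0.049,-0.09,0,0,0,0, -0.049,-0.09,0,0,0,0, -0.049,-0.09,0,0,0,0, 0,0,0,0,0,0]' 0
```

```text
t: 2.35
position: [584.3, -56.4, 230.8]
ee_rot: [0.0, 0.002, 1.0, -0.0]
wrist_force: [-0.5, -0.2, -0.6]
grip_width: 0.3
finger_force: 0.0
```

```bash
python3 -m pendant '[0.004,0.016,0.08,0,0,0, 0,0,0.1,0,0,0, 0,0,0.1,0,0,0, 0,0,0.03,0,0,0, 0,0,0.016,0,0,0, 0,0,0.016,0,0,0, 0,0,0.016,0,0,0, 0,0,0.016,0,0,0, 0,0,0.01,0,0,0, 0,0,0,0,0,0]'; python3 - <<'E'
from cell import snapshot,observe
from h import *
s=snapshot("side"); cv2.imwrite("pics/s1.png",cv2.resize(s["image"][100:300,180:450,::-1],None,fx=2.9,fy=2.9))
print(observe()["position"],observe()["wrist_force"])
E
```

```text
t: 3.6
position: [580.9, -45.4, 38.7]
ee_rot: [-0.0, 0.0, 1.0, -0.0]
wrist_force: [0.5, -0.1, 0.8]
grip_width: -0.1
finger_force: 0.1
[580.8021124  -45.27050568  38.828641  ] [ 0.53819183 -0.21257241 -0.4967462 ]
```

View pics/s1.png

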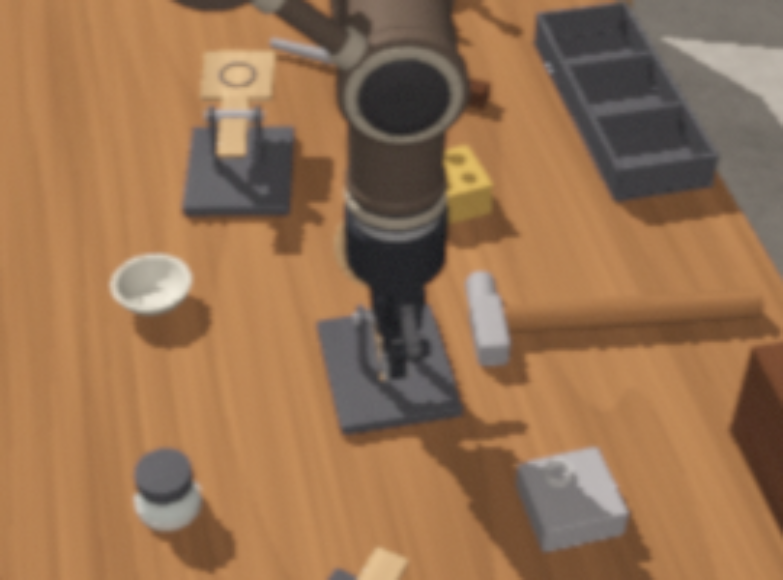

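The tail is pressed down at crop (390,375) and the stand has not moved. Now I'll lift, cross to the +y side and check the flag's angle.

```bash
python3 -m pendant '[0,0,-0.08,0,0,0, 0,0,-0.1,0,0,0, 0,0,-0.1,0,0,0, 0,0,-0.1,0,0,0, 0,0.1,0,0,0,0, 0,0.1,0,0,0,0, 0,0.1,0,0,0,0, 0,0,0,0,0,0]'; python3 - <<'E'
from cell import snapshot,observe
from h import *
s=snapshot("side"); P=cloud(s); im=s["image"].astype(int)
cv2.imwrite("pics/s2.png",cv2.resize(s["image"][100:300,180:450,::-1],None,fx=2.9,fy=2.9))
m=near(P,(582,-5),75)&(im[...,0]-im[...,2]>40)&(P[...,2]>40)&(P[...,2]<175)
p=P[m]; print(len(p),p.min(0),p.max(0)); c=np.polyfit(p[:,1],p[:,2],1); print(c,np.arctan(c[0]))
print(observe()["position"])
E
```

```text
t: 4.65
position: [580.5, 108.1, 229.1]
ee_rot: [-0.0, -0.002, 1.0, 0.0]
wrist_force: [0.1, -0.8, 0.2]
grip_width: -0.0
finger_force: 0.0
894 [549.19274264 -40.21120179  40.06908214] [617.50696039  48.01099533 140.01143915]
[ 1.20379353 85.23316136] 0.8776098795081874
[580.64437498 106.20339357 228.99185147]
```

View pics/s2.png

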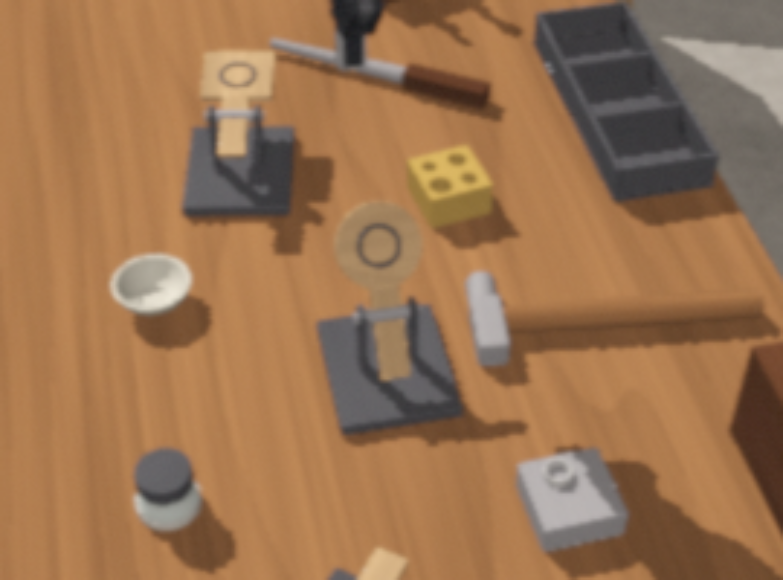

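The flag stands at about 0.88 rad, with its disc at crop (378,245). I'll descend on its +y side and push over to −y.

```bash
python3 -m pendant '[0,0,0.1,0,0,0, 0,0,0.1,0,0,0, 0,0,0.058,0,0,0, 0,-0.05,0,0,0,0, 0,-0.03,0,0,0,0, 0,-0.03,0,0,0,0, 0,-0.03,0,0,0,0, 0,-0.03,0,0,0,0, 0,-0.03,0,0,0,0, 0,-0.03,0,0,0,0, 0,-0.03,0,0,0,0, 0,-0.03,0,0,0,0, 0,-0.03,0,0,0,0, 0,-0.03,0,0,0,0, 0,-0.02,0,0,0,0, 0,0,0,0,0,0]'
```

```text
t: 6.7
position: [581.1, -81.1, 99.9]
ee_rot: [-0.0, 0.001, 1.0, -0.0]
wrist_force: [0.7, -0.1, -0.2]
grip_width: 0.0
finger_force: 0.0
```

```bash
python3 - <<'E'
from cell import snapshot,observe
from h import *
s=snapshot("side")
cv2.imwrite("pics/s3.png",cv2.resize(s["image"][100:300,180:450,::-1],None,fx=2.9,fy=2.9))
print(observe()["position"],observe()["wrist_force"])
E
```

```text
[581.03504294 -80.5575958   99.9774586 ] [ 0.8622054  -0.27449078  0.52812867]
```

View pics/s3.png

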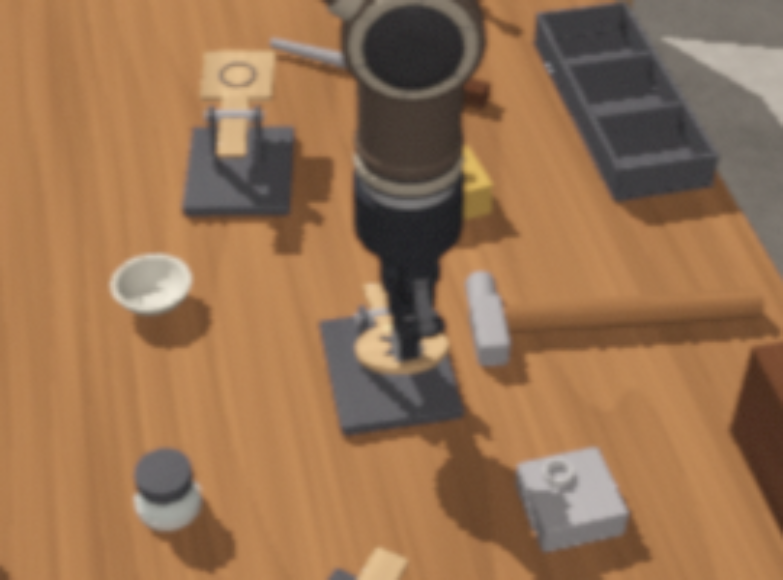

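The flag is over and leans about 20° above level, with its disc at crop (400,350). Now I'll press it down flat.

```bash
python3 -m pendant '[0,0.01,0.01,0,0,0, 0,0,0.012,0,0,0, 0,0,0.012,0,0,0, 0,0,0.01,0,0,0, 0,0,0.006,0,0,0, 0,0,0.004,0,0,0, 0,0,0,0,0,0]'; python3 -m pendant '[0,0,0.004,0,0,0, 0,0,0,0,0,0, 0,0,0,0,0,0]'
```

```text
t: 7.62
position: [581.2, -75.2, 73.3]
ee_rot: [0.0, 0.0, 1.0, 0.0]
wrist_force: [-0.0, 0.5, 0.5]
grip_width: 0.1
finger_force: 0.0
t: 8.0
position: [581.5, -75.3, 72.9]
ee_rot: [0.0, 0.0, 1.0, -0.0]
wrist_force: [-2.5, -0.1, 7.6]
grip_width: 0.3
finger_force: 3.9
```

It is against the stop, with about 7 N of contact. I'll retreat and check.

```bash
python3 -m pendant '[0,0,-0.02,0,0,0, 0,0,-0.08,0,0,0, 0,0,-0.1,0,0,0, 0,0,-0.1,0,0,0, 0.1,0,0,0,0,0, 0.1,0,0,0,0,0, 0.1,0,0,0,0,0, 0,0,0,0,0,0, 0,0,0,0,0,0]'; python3 - <<'E'
from cell import snapshot,observe
from h import *
s=snapshot("side"); P=cloud(s); im=s["image"].astype(int)
cv2.imwrite("pics/s4.png",cv2.resize(s["image"][100:370,180:450,::-1],None,fx=2.2,fy=2.2))
m=near(P,(582,-55),75)&(im[...,0]-im[...,2]>40)&(P[...,2]>50)&(P[...,2]<175)
p=P[m]; c=np.polyfit(p[:,1],p[:,2],1); print(len(p),p.min(0),p.max(0),c)
m=near(P,(582,-9),120)&(im.max(-1)<95)&(P[...,2]>5)&(P[...,2]<25); print(cv2.minAreaRect(P[m][:,:2].astype(np.float32)))
E
```

```text
t: 9.12
position: [432.2, -75.4, 222.1]
ee_rot: [0.001, 0.0, 1.0, -0.0]
wrist_force: [0.9, -0.2, -0.1]
grip_width: -0.1
finger_force: 0.0
720 [ 547.85571866 -103.04719222   51.90784312] [616.10867591  18.83582779  77.70691076] [5.27201519e-03 7.16581390e+01]
((584.8442993164062, -20.184917449951172), (108.66539001464844, 96.9530258178711), 88.16091918945312)
```

View pics/s4.png

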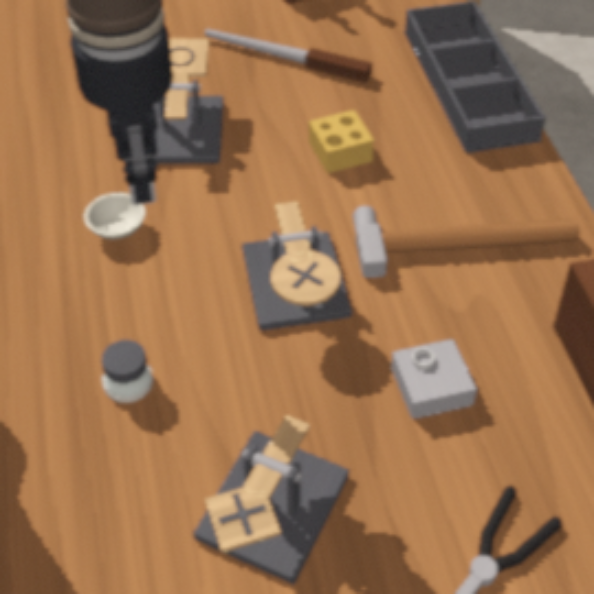

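The flag lies flat (slope about 0.005) with its crossed bars up at crop (305,275). The stand's corner is at the same pixel as before, and nothing else has moved.

```bash
python3 -c "
from cell import order
print(order.sign_off())"
```

```text
the job is handed in; nothing more can be done
None
```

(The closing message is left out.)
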